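Shut the pink crystal's display case on a gem stall

TASK

Two black display cases stand open on the gem stall. Shut the one that holds the pink crystal: push its lid up past upright until it tips over, then stay off it and let it drop fully shut by its own weight, without guiding it down or pressing on it; the crystal stays inside. Leave the case of purple stones open.

Things in the scene. Friction and masses are not known exactly. Their poses are not given: they have to be found in the camera images.
- pink_case: Black open case holding the pink crystal, fixed to the table: 130 mm (x) by 100 mm (y) by 45 mm high, walls 6 mm. Origin: centre of its underside, on the table; z up. The lid's hinge line runs along y on the top edge of its +x side (65 mm from the origin, 45 mm up), the side away from the robot; yaw up to about 35 degrees. Both cases look alike and may swap sides.
- pink_lid (a joint): Its lid's angle, rad: 0 shut, 1.57 upright, starts at 1.85 leaning back. Clear panel in black frame, 130 mm hinge to free edge, 100 wide, 10 thick, 0.12 kg, free hinge: pushed (under 2 N) below about 1.3 rad it falls shut in a second or so. At the start its free edge is 170 mm above the table, outer face 46 mm behind the hinge line along case +x; things within 150 mm behind are under 60 mm tall.
- purple_lid (a joint): Angle of the lid of the other case, which is identical but holds eight small purple stones: same meaning, starts at 1.85 (open) and is to stay open.
- crystal_center (a point): Centre of the pink crystal, a six-sided faceted stone 62 mm long and 30 mm thick, lying loose on the foam floor of its case, below the rim.
Not all that is in view belongs to the job. What is shaped like the pink_case but yellow is not meant.

How it is judged:
By the outcome, as a careful person would: the job done as asked, in the order asked, and still so for the second after the job is handed in, with the robot touching nothing.
It also fails if it takes over 32 s, if anything falls off the work surface, if the arm or the gripper's body presses on something with over 40 N, if the wrist force passes 120 N, or if a joint passes its speed limit or range.

ROBOT

A 6-joint arm with a two-finger parallel gripper is mounted at the origin on the work surface. World frame = base frame: x ahead of the robot, y to its left, z up, the work surface at z = 0. Lengths are in m, angles in rad, forces in N, time in s.
With the tool pointing down it reaches from about 0.325 to 0.85 m from the base axis. Payload 15.5 kg.
Tool frame: the origin (TCP) lies on the centre line of the jaws, within the pads' length; the fingertips stand manip.tips_ahead ahead of it and the grasp point (between the pads) lies 5 mm behind it (manip.tips_ahead is the distance from the TCP to the fingertips, in m); z points along the fingers, y is the line along which they close (so a half turn about z gives the same grasp; the last joint's range is limited). The gripper opens to 91 mm and grips with 3 to 60 N. Pads are 32 mm wide; open, the fingers measure 118 mm over their backs; the gripper's body (76 mm by 178 mm) begins 60 mm behind the grasp point.
Start: joints at [-1.266, 0.494, 1.345, -0, 1.302, -0.096], TCP at [0.244, -0.575, 0.228] pointing down, gripper open.
Joint ranges: [-2.91, 2.91], [-0.82, 2.16], [0.22, 2.67], [-1.22, 4.37], [0.12, 2.79], [-3.08, 3.08]. Speed limits (rad/s): [1.89, 1.89, 2.57, 3.01, 3.01, 3.01].

INTERFACE

Orientations are given as a unit quaternion [x, y, z, w].
In Python, from workcell import manip gives the robot as it stands.
- The arm moves only by the tool move_arm, never from a script. Its argument "plan" is a list of rows, each a list of 4 numbers: the shift along the world's x, y, z in m, then the turn about the world's z in degrees. A call has 1 to 8 rows; each row shifts and turns the commanded pose from where the row before left it; what a row does not reach is not made up. A row lasts 1/12 s, in which the tool goes at most 41.7 mm and 7.16 degrees, less where a joint would pass 70% of its speed; a pose out of reach is approached as far as the arm can. A call is refused whole if a number of a shift passes 0.0417 or a number of a turn 7.16, either way. A call with a gripper value outside its range is refused whole. "gripper" is the finger opening in m, from 0 to 0.0912, set as the call begins (left out, the last holds). The fingers move at their own pace and stop on an object; the grip force is fixed at half the most. Time passes only in rows, so rows that do not move let the fingers close. It gives the time, the measured TCP pose, the force, the opening and the grip force at its end, in the units of the state.
- manip.state(): the state, without advancing time (a new reading comes with each control period).
- manip.snapshot(name): name is "scene" or "top" or "wrist"; returns a dict with "color" (384x512x3 uint8, red, green, blue), "camera_matrix" (3x3 intrinsics, pixels), "extrinsics" (4x4, takes a point from camera to world coordinates); the wrist camera has in their place "tool_from_camera" (4x4, takes a point from camera to tool coordinates, whose origin is the TCP and whose axes are the flange's). Camera axes: x right, y down, z forward; pixel columns grow to the right and rows downward; lengths in m; the calibration is good to about 2 mm. A picture is of the moment at which its call begins: read the wrist's pose just before it. There is no depth.
- manip.hand_in(): hands the job in; it is judged then, once.
The state is a dict: "clock": time; "joint_pos": joint angles; "joint_velocities": joint speeds; "tau": joint torques, N m; "tool_pos": TCP position; "ee_rot": TCP orientation; "ft_force": force on the tool from outside, world axes, zero at the start; "torque": the same for the moment, N m; "opening": finger opening in m; "finger_force": force on a finger pad.
Only numpy, scipy, OpenCV 4.12 (cv2) and the standard library are available. Lean on these libraries where they do the work, as an engineer would, in place of code of your own. Each camera call takes 0.05 s, during which the arm holds its last target. There are 200 camera calls.

## Working session

There is one attempt and no reset: what is moved stays moved. The work goes in short steps, Python scripts to look and compute and a tool call to move; the robot and the scene stay as the last step left them, time stands still between calls to the robot, and variables do not carry over. Pictures are saved under pics/ and viewed, at most 10 in all, crops included, and the job is handed in when it is done.

Besides the shell and the picture viewer there is one more tool, called after "Emit:" as name([rows], argument=value, ...), one row to a line, values as JSON. move_arm: Moves the arm, as the interface text tells. Its arguments: {"type":"object","properties":{"plan":{"type":"array","items":{"type":"array","items":{"type":"number"}}},"gripper":{"type":"number"}},"required":["plan"]}

```bash
mkdir -p pics
cat > h.py <<'E'
import numpy as np, cv2
from workcell import manip
def snap(n,f):
    s=manip.snapshot(n); cv2.imwrite(f'pics/{f}.png',s['color'][:,:,::-1]); np.savez(f'pics/{f}.npz',**{k:v for k,v in s.items()}); return s
def ray(s,u,v,z):
    K=np.array(s['camera_matrix']);T=np.array(s['extrinsics'])
    d=T[:3,:3]@np.linalg.inv(K)@[u,v,1];o=T[:3,3]
    return o+d*(z-o[2])/d[2]
def proj(s,p):
    K=np.array(s['camera_matrix']);T=np.linalg.inv(np.array(s['extrinsics']))
    q=K@(T[:3,:3]@np.array(p)+T[:3,3]); return q[:2]/q[2]
E
python3 - <<'E'
from h import *
a=snap('scene','s0');b=snap('top','t0')
print(a['extrinsics'],b['extrinsics'],manip.tips_ahead)
cv2.imwrite('pics/both.png',np.vstack([cv2.resize(np.hstack([a['color'],b['color']])[:,:,::-1],(800,300))]))
E
```

```text
[[ 0.58622065  0.69444372 -0.41724486  0.8747535 ]
 [ 0.81004856 -0.51063868  0.28821774 -0.27009377]
 [-0.01291036 -0.5069478  -0.86188007  0.88442791]
 [ 0.          0.          0.          1.        ]] [[ 0.02126909 -0.98694193  0.15966609  0.35871424]
 [-0.99974014 -0.02230553 -0.00470171 -0.0182794 ]
 [ 0.00820176 -0.1595246  -0.98715988  0.75066977]
 [ 0.          0.          0.          1.        ]] 0.014
```

View pics/t0.png

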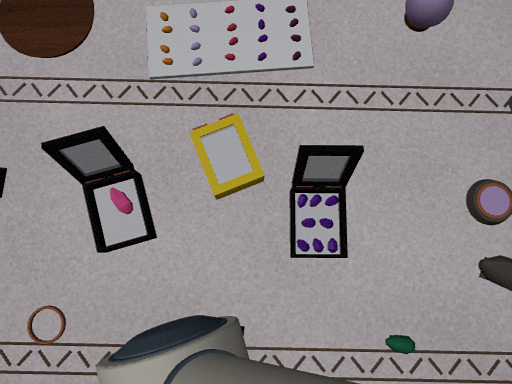

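View pics/s0.png

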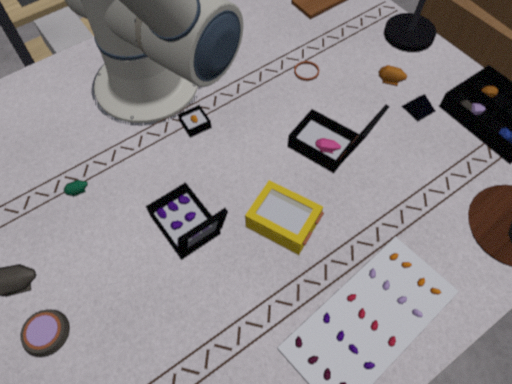

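Top view candidates: the black case with the pink crystal at (120,205), the black case with purple stones at (320,205) and the yellow box at (228,155). I choose (120,205) and check it in a crop.

Run:
```python
from h import *
t=cv2.imread('pics/t0.png')[115:265,30:180];cv2.imwrite('pics/c0.png',cv2.resize(t,(600,600),interpolation=cv2.INTER_CUBIC))
s=np.load('pics/t0.npz')
for n,uv,z in [('nearL',(102,251),.045),('nearR',(156,238),.045),('hinL',(84,183),.045),('hinR',(134,172),.045),('topL',(42,146),.17),('topR',(104,127),.17)]: print(n,ray(s,*uv,z).round(4))
g=cv2.cvtColor(cv2.imread('pics/t0.png'),cv2.COLOR_BGR2HSV);m=cv2.inRange(g,(155,120,80),(178,255,255));m[:,180:]=0
ys,xs=np.nonzero(m);print('crystal',ray(s,xs.mean(),ys.mean(),.02))
```

```text
nearL [0.3561 0.2534 0.045 ]
nearR [0.3815 0.1576 0.045 ]
hinL [0.4799 0.2973 0.045 ]
hinR [0.5028 0.2063 0.045 ]
topL [0.5151 0.3116 0.17  ]
topR [0.548  0.2184 0.17  ]
crystal [0.45162066 0.23623793 0.02      ]
```

View pics/c0.png

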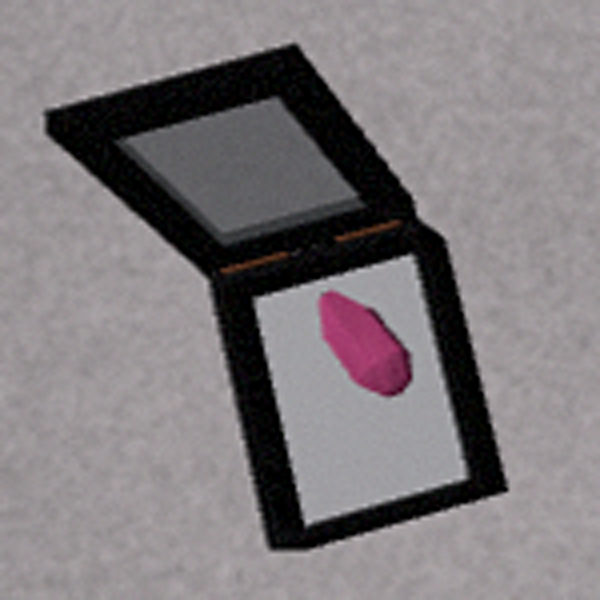

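The crop shows the pink crystal inside the black case, with the lid leaning back. The right-hand outline is the case's foot (z=0) and the left-hand outline is its rim, so I recompute the corners with those heights.

Run:
```python
from h import *
s=np.load('pics/t0.npz')
c=lambda u,v:(30+u/4-.4,115+v/4-.4)
P={}
for n,uv,z in [('nearL',(270,548),.045),('nearR',(505,490),0),('hinL',(215,275),.045),('hinR',(445,237),0),('topL',(46,112),.17),('topR',(296,44),.17)]:
  P[n]=ray(s,*c(*uv),z)[:2]; print(n,P[n].round(4))
a=lambda v:np.degrees(np.arctan2(v[1],v[0]))
print(a(P['hinL']-P['nearL']),a(P['hinR']-P['nearR']),a(P['nearL']-P['nearR'])-90,a(P['topL']-P['topR'])-90)
C=np.mean([P[k] for k in ['nearL','nearR','hinL','hinR']],0)
y=np.radians(np.mean([a(P['hinL']-P['nearL']),a(P['hinR']-P['nearR']),a(P['nearL']-P['nearR'])-90,a(P['topL']-P['topR'])-90]))
ex=np.array([np.cos(y),np.sin(y)]);ey=np.array([-ex[1],ex[0]])
T=(P['topL']+P['topR'])/2
print('C',C,np.degrees(y),'top in case',(T-C)@ex,(T-C)@ey)
# scene view overlay
for f in 't0','s0':
  q=np.load(f'pics/{f}.npz');im=cv2.imread(f'pics/{f}.png')
  for X,Y,Z in [(i*.065,j*.05,z) for i in(-1,1) for j in(-1,1) for z in(0,.045)]+[(.1,j*.05,.17) for j in(-1,1)]+[(.111,j*.05,.17) for j in(-1,1)]:
    p=proj(q,[*(C+X*ex+Y*ey),Z]);cv2.circle(im,tuple(int(round(v)) for v in p),1,(0,255,0),-1)
  o=im[115:265,30:180] if f=='t0' else im[80:190,270:420]
  cv2.imwrite(f'pics/o{f}.png',cv2.resize(o,None,fx=2.6,fy=2.6,interpolation=cv2.INTER_NEAREST))
A=cv2.imread('pics/ot0.png');B=cv2.imread('pics/os0.png');B=cv2.copyMakeBorder(B,0,A.shape[0]-B.shape[0],0,0,0)
cv2.imwrite('pics/o.png',np.hstack([A,B]))
st=manip.state();print(st['tool_pos'],st['ee_rot'],st['clock'])
for k in (.14,.16): print(C+k*ex)
```

```text
nearL [0.3549 0.2621]
nearR [0.3847 0.1693]
hinL [0.4792 0.2984]
hinR [0.5086 0.2067]
topL [0.5205 0.3136]
topR [0.5503 0.2192]
16.265477563555205 16.835479134005435 17.78997592046936 17.504594324078397
C [0.43182954 0.23414305] 17.0988817355271 top in case 0.10845945667157056 0.00038841780564448163
[ 0.24375135 -0.57521201  0.22740192] [ 9.79988129e-01  1.99055285e-01 -5.28248408e-05 -5.07964046e-04] 0.1
[0.56564137 0.27530609]
[0.58475734 0.28118652]
```

View pics/o.png

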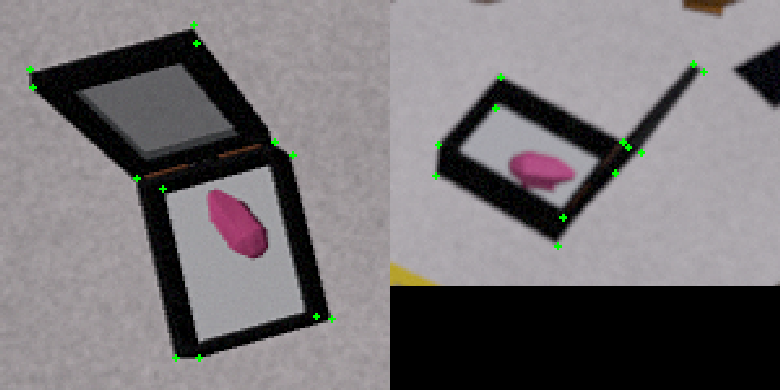

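The projected model fits in both views: case centre is about (0.432, 0.234), yaw about 17°. Plan: close the fingers, go over to local x of about 175 mm (behind the lid), descend, then push along the case's −x.

Emit:
move_arm([
  [0.015,0.036,0.01,-2],
  [0.015,0.036,0.01,-2],
  [0.015,0.036,0.005,-1.9],
  [0.015,0.036,0,0],
  [0.015,0.036,0,0],
  [0.015,0.036,0,0],
  [0.015,0.036,0,0],
  [0.015,0.036,0,0],
], gripper=0)

```text
clock: 0.77
tool_pos: [0.364, -0.2856, 0.2528]
ee_rot: [0.989, 0.148, -0.0, -0.0]
ft_force: [0.8, -0.1, -0.0]
opening: 0.0406
finger_force: 0.0
```

Emit:
move_arm([
  [0.015,0.036,0,0],
  [0.015,0.036,0,0],
  [0.015,0.036,0,0],
  [0.015,0.036,0,0],
  [0.015,0.036,0,0],
  [0.015,0.036,0,0],
  [0.015,0.036,0,0],
  [0.015,0.036,0,0],
])

```text
clock: 1.43
tool_pos: [0.484, 0.0026, 0.2528]
ee_rot: [0.989, 0.148, -0.0, -0.0]
ft_force: [1.6, -0.9, -0.1]
opening: 0.0005
finger_force: 0.0
```

Emit:
move_arm([
  [0.015,0.036,0,0],
  [0.015,0.036,0,0],
  [0.015,0.036,0,0],
  [0.015,0.036,0,0],
  [0.015,0.036,0,0],
  [0.015,0.036,0,0],
  [0.015,0.036,0,0],
  [0.015,0.036,0,0],
])

```text
clock: 2.1
tool_pos: [0.604, 0.2905, 0.2525]
ee_rot: [0.989, 0.148, -0.0, 0.0]
ft_force: [1.0, -0.8, -0.1]
opening: 0.0007
finger_force: 0.0
```

Emit:
move_arm([
  [0,-0.003,-0.03,0],
  [0,0,-0.03,0],
  [0,0,-0.03,0],
  [0,0,-0.01,0],
  [-0.0191,-0.0059,0,0],
  [-0.0096,-0.0029,0,0],
  [0,0,0,0],
])

```text
clock: 2.68
tool_pos: [0.5736, 0.2762, 0.1533]
ee_rot: [0.989, 0.148, -0.001, 0.0]
ft_force: [1.0, 0.3, 1.0]
opening: 0.0004
finger_force: 0.0
```

Run:
```python
from h import *
s=snap('scene','s1');cv2.imwrite('pics/s1c.png',cv2.resize(s['color'][20:240,220:512,::-1],None,fx=2.5,fy=2.5))
print(manip.state()['ft_force'])
```

```text
[0.08756506 0.46358366 0.68853322]
```

View pics/s1c.png

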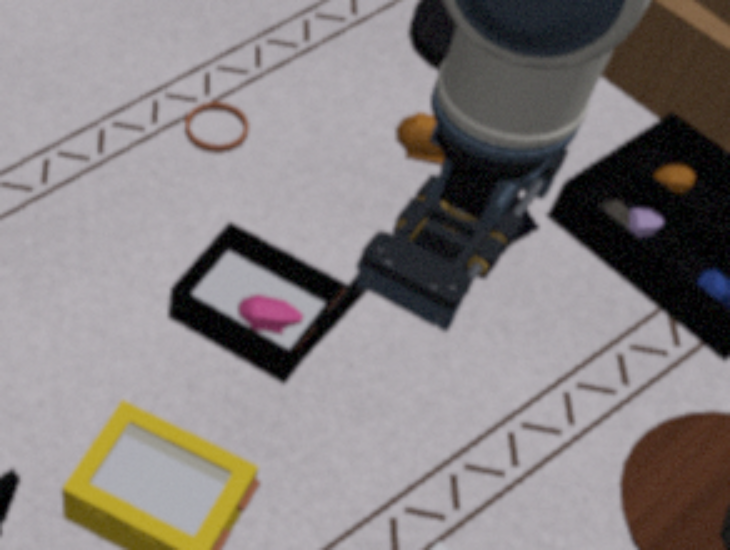

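The gripper stands right behind the lid (contact at about (400,275)), centred and clear of everything else. Now a slow push.

Emit:
move_arm([
  [-0.0067,-0.002,0,0],
  [-0.0067,-0.002,0,0],
  [-0.0067,-0.002,0,0],
  [-0.0067,-0.002,0,0],
  [-0.0067,-0.002,0,0],
  [-0.0067,-0.002,0,0],
  [-0.0067,-0.002,0,0],
  [-0.0067,-0.002,0,0],
])

```text
clock: 3.4
tool_pos: [0.5208, 0.2605, 0.1529]
ee_rot: [0.989, 0.148, -0.0, -0.0]
ft_force: [-0.5, 0.7, 0.1]
opening: 0.0
finger_force: 0.1
```

Emit:
move_arm([
  [-0.0057,-0.0018,0,0],
  [-0.0057,-0.0018,0,0],
  [-0.0057,-0.0018,0,0],
  [0,0,0,0],
])

```text
clock: 3.73
tool_pos: [0.5032, 0.2549, 0.1529]
ee_rot: [0.989, 0.148, -0.0, 0.0]
ft_force: [0.8, 0.4, 0.8]
opening: 0.0003
finger_force: 0.0
```

Run:
```python
from h import *
s=snap('scene','s2');cv2.imwrite('pics/s2c.png',cv2.resize(s['color'][20:240,220:512,::-1],None,fx=2.5,fy=2.5))
```

```text
(no output)
```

View pics/s2c.png

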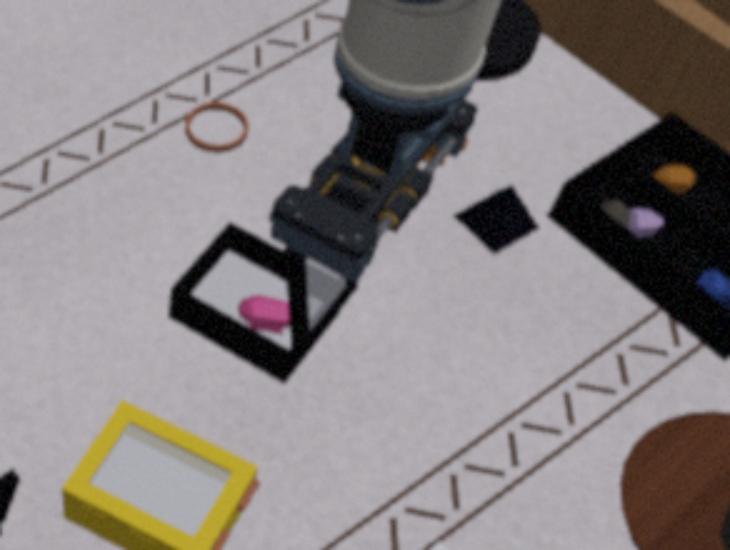

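The lid is just past upright, with its side frame running from (295,350) to (297,255). A bit further.

Emit:
move_arm([
  [-0.0048,-0.0015,0,0],
  [-0.0048,-0.0015,0,0],
  [-0.0048,-0.0015,0,0],
  [0,0,0,0],
  [0.02,0.006,0,0],
  [0.03,0.009,0,0],
])

```text
clock: 4.28
tool_pos: [0.5386, 0.2655, 0.1531]
ee_rot: [0.989, 0.149, -0.001, 0.0]
ft_force: [0.4, 0.5, 0.8]
opening: 0.0004
finger_force: 0.0
```

Run:
```python
from h import *
s=snap('scene','s3');cv2.imwrite('pics/s3c.png',cv2.resize(s['color'][20:240,220:512,::-1],None,fx=2.5,fy=2.5))
```

```text
(no output)
```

View pics/s3c.png

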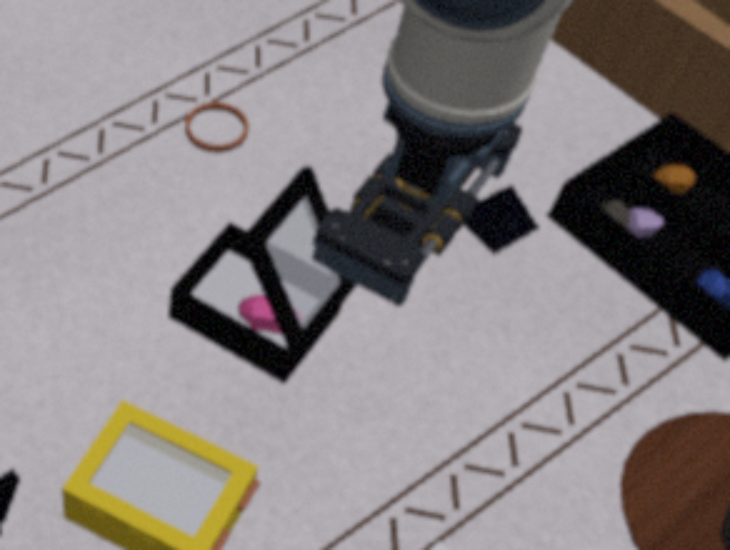

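The lid has left the finger and is leaning inwards (free edge from (245,245) to (310,170)). I back off and wait.

Emit:
move_arm([
  [0.025,0.008,0.01,0],
  [0.02,0.006,0.03,0],
  [0.01,0.003,0.03,0],
  [0,0,0.03,0],
  [0,0,0,0],
  [0,0,0,0],
  [0,0,0,0],
  [0,0,0,0],
])

```text
clock: 5.0
tool_pos: [0.5943, 0.2826, 0.2516]
ee_rot: [0.989, 0.148, -0.001, 0.0]
ft_force: [0.3, 0.3, -0.6]
opening: 0.0003
finger_force: 0.0
```

Emit:
move_arm([
  [0,0,0,0],
  [0,0,0,0],
  [0,0,0,0],
  [0,0,0,0],
  [0,0,0,0],
  [0,0,0,0],
  [0,0,0,0],
  [0,0,0,0],
])

```text
clock: 5.67
tool_pos: [0.5951, 0.2828, 0.2529]
ee_rot: [0.989, 0.148, 0.0, 0.0]
ft_force: [-0.9, -0.3, 0.1]
opening: 0.0005
finger_force: 0.0
```

Emit:
move_arm([
  [0,0,0,0],
  [0,0,0,0],
  [0,0,0,0],
  [0,0,0,0],
  [0,0,0,0],
  [0,0,0,0],
  [0,0,0,0],
  [0,0,0,0],
])

```text
clock: 6.33
tool_pos: [0.5951, 0.2828, 0.2529]
ee_rot: [0.989, 0.148, 0.0, -0.0]
ft_force: [-0.3, -0.5, 0.0]
opening: 0.0007
finger_force: 0.0
```

Run:
```python
from h import *
s=snap('scene','s4');cv2.imwrite('pics/s4c.png',cv2.resize(s['color'][20:270,120:450,::-1],None,fx=2.3,fy=2.3))
```

```text
(no output)
```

View pics/s4c.png

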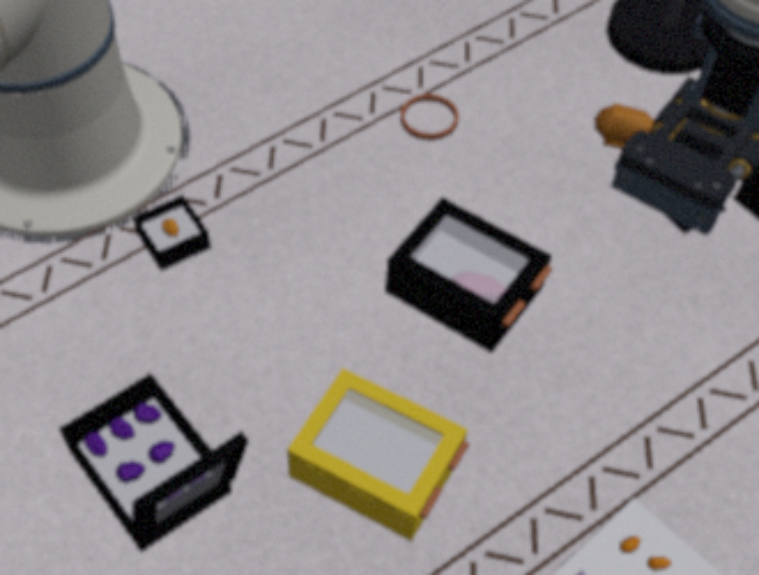

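The pink case at (470,275) is fully shut, with the crystal visible through its panel. The purple case at (150,460) is still open, and the arm is clear of both.

```bash
python3 -c "
from workcell import manip
print(manip.hand_in())"
```

```text
the job is handed in; nothing more can be done
None
```

I pushed the pink crystal's case lid past upright and it dropped shut on its own with the crystal inside; the purple case is still open, and I handed the job in at about 6.4 s.

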